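# Shut the headset gate and signal on the call button

### The arm

A 6-joint arm with a two-finger parallel gripper is mounted at the origin on the work surface. World frame = base frame: x ahead of the robot, y to its left, z up, the work surface at z = 0. Lengths are in m, angles in degrees, forces in N, time in s.
With the tool pointing down it reaches from about 0.25 to 0.725 m from the base axis. Payload 9.7 kg.
Tool frame: the origin (TCP) lies between the finger pads; the fingertips stand 19 mm ahead of it and the grasp point (between the pads) is the TCP; z points along the fingers, y is the line along which they close (so a half turn about z gives the same grasp; the last joint's range is limited). The gripper opens to 85 mm and grips with 20 to 120 N. Pads are 22 mm wide; open, the fingers measure 114 mm over their backs; the gripper's body (76 mm by 85 mm) begins 54 mm behind the grasp point. The pads swing forward as they close: fully open they stand 13 mm farther back than shut.
Start: joints at [-72.995, 4.979, 10.078, 95.1, 0, 90], TCP at [0.161, -0.526, 0.25] pointing down, gripper open.
Joint ranges: [-179.16, 179.16], [-48.56, 103.87], [-65.8, 70.77], [-126.05, 130.52], [-82.76, 87.17], [-180, 180]. Speed limits (degrees/s): [127.2, 127.2, 147.25, 180, 180, 180].

### API

Orientations are given as [roll, pitch, yaw] about the fixed x, y, z axes, in that order (R = Rz(yaw) Ry(pitch) Rx(roll)).
In Python, from workcell import bot gives the robot as it stands. The module is installed in compiled form; this text tells all that it offers.
- The arm moves only by the shell command python3 -m crank 'ROWS' [OPENING] [FORCE]. ROWS is JSON, a list that holds one entry, the list of rows, each a list of 6 numbers: the shift along the world's x, y, z as a fraction of full scale, then the turn, a rotation vector about the world's x, y, z as a fraction of full scale. In form: [[[x, y, z, wx, wy, wz], ...]]. A call has 1 to 20 rows; each row shifts and turns the commanded pose from where the row before left it; what a row does not reach is not made up. Full scale, the value 1, is 20 mm for a shift and 0.12 rad for a turn. A row lasts 1/12 s, in which the tool goes at most 41.7 mm and 7.16 degrees, less where a joint would pass 70% of its speed; a pose out of reach is approached as far as the arm can. A call with a number of a shift or a turn outside -1 to 1 is refused whole. A call with a gripper value outside its range is refused whole. OPENING is the opening, from 0 (shut) to 1 (fully open), set as the call begins (- or left out, the last holds). The fingers move at their own pace and stop on an object; FORCE is the grip in N (left out, the last holds). Time passes only in rows, so rows that do not move let the fingers close. It gives the time, the measured TCP pose, the force, the opening and the grip force at its end, in the units of the state.
- bot.get_obs(): the state, without advancing time (a new reading comes with each control period).
- bot.camera(name): name is "scene" or "top" or "wrist"; returns the picture (400x640x3 uint8, red, green, blue); there is no depth.
- bot.camera_model(name): a dict with "vertical_fov" (degrees; the focal length in pixels is half the picture's height over the tangent of half this angle, whatever the lens; pixels are square), "cx", "cy" (the principal point, pixels), "R" (3x3) and "t" (3): a world point X has camera coordinates R X + t. Camera axes: x right, y down, z forward; pixel columns grow to the right and rows downward; lengths in m; the calibration is good to about 2 mm. The wrist camera is an equidistant fisheye: a pixel r from the principal point sees the ray r / f radians off the axis. A picture is of the moment at which its call begins: read the wrist's pose just before it. camera_model takes no time and is no camera call; for the wrist camera it gives the pose at the moment of the call.
- bot.job_done(): hands the job in; it is judged then, once.
The state is a dict: "time": time; "q": joint angles; "qd": joint speeds; "joint_efforts": joint torques, N m; "ee_pos": TCP position; "tcp_rot": TCP orientation; "wrist_force": force on the tool from outside, world axes, zero at the start; "torque": the same for the moment, N m; "opening": finger opening in m; "grasp_force": force on a finger pad.
Only numpy, scipy, OpenCV 4.12 (cv2) and the standard library are available. Lean on these libraries where they do the work, as an engineer would, in place of code of your own. Each camera call takes 0.05 s, during which the arm holds its last target. There are 200 camera calls.

### The job

The headset is back on its cradle, so close the station down: push its little wooden gate fully shut without slamming it, then signal the stage manager by gently pressing the round call button on the wide two-channel belt pack all the way in, and let it spring back up. Nothing is to be picked up; do not press that pack's two talk keys or shift the pack. Leave the narrow belt pack untouched and the loose parts on the desk where they stand.

Things in the scene. Friction and masses are not known exactly. Their poses are not given: they have to be found in the camera images.
- gate (a joint): Swing of the wooden gate at the front of the headset station, rad: 0 is fully shut (against a stop), growing to at most 1.4 as the free end swings out towards the robot; it starts ajar, at 0.5 to 1.1. Seen from above it closes anticlockwise about a vertical hinge at its left (+y) end. Light friction: about 0.5 N at the free end moves it, and it stays where it is left.
- gate_hinge (a point): Point on the gate's vertical hinge axis, 61 mm above the desk. The gate is a panel of six upright pickets, 12 mm thick and 20 mm wide with 12 mm gaps, on two rails at the back. It reaches 185 mm from the hinge axis to its free end; its underside is 16 mm and its top 106 mm above the desk.
- station: The headset station, fixed to the desk: a wooden pen 232 mm wide (y) and 225 mm deep with picket fences and four square corner posts, post caps 132 mm above the desk. The gate closes its front, which looks to -x, towards the robot. The headset hangs inside, up to 265 mm high, its nearest part about 95 mm behind the shut gate. Origin: on the desk, midway along the shut gate.
- gate_edge (a point): Point on the gate's flat outer face (the side to push on to shut it), 165 mm from the hinge axis along the gate, 20 mm short of the free end and 61 mm above the desk; this face lies 6 mm in front of the hinge axis. It moves with the gate. Shut, the outer face looks towards the robot.
- pack_two: The wide two-channel belt pack: grey plastic, 130 mm long (x), 104 mm wide (y), face 42 mm above the desk, lying loose face up, 0.25 to 0.5 kg. Origin: centre of its underside; x points to its far end with two volume knobs. On its face: two rectangular talk keys side by side near the other end, one round call button on the centreline towards the knob end, all of the same black rubber.
- call_top (a point): Centre of the top of the wide pack's round call button (diameter 20 mm, in a flat collar 29 mm across): 24 mm from the pack's centre towards the knob end. At rest its top is 51 mm above the desk, 9 mm above the pack's face.
- call (a joint): How far the wide pack's call button is pressed, m: 0 at rest, 0.005 fully in. A spring brings it back up: 1.2 N starts it, 5.2 N holds it fully in.
- talk_left (a joint): How far the wide pack's left (+y in the pack's frame) talk key is pressed, m: 0 at rest, 0.003 fully in. Rectangular, 24 by 30 mm, top 5 mm above the face, centred 33 mm from the pack's centre towards the socket end and 26 mm to the left. Must not be pressed.
- talk_right (a joint): The same for the right talk key, 26 mm to the right of the centreline. Must not be pressed.
- pack_one: The narrow single-channel belt pack: same make, 116 mm long by 72 mm wide by 42 mm high, one talk key and a round call button of its own, one volume knob. To be left untouched. Origin: centre of its underside; x towards its knob end.
- mic_capsule: Silver microphone capsule, a slotted cylinder 21 mm across and 40 mm high, standing on its end. Origin: centre of its underside. To be left where it stands.
- ear_ring: Black rubber ear cushion ring, 66 mm across, 16 mm high, lying flat. Origin: centre of its underside. To be left where it lies.
- jack_adapter: Brass jack adapter standing on its 16 mm barrel, plug upwards, 54 mm high. Origin: centre of its underside. To be left where it stands.
- tape_roll: Roll of black tape lying flat, 96 mm across, 48 mm high. Origin: centre of its underside. To be left where it lies.
- torch: Small torch standing on its 32 mm wide head, 108 mm high. Origin: centre of its underside. To be left where it stands.
Not all that is in view belongs to the job. What is shaped like the pack_two but blue or turquoise is not meant.

How it is judged (in metres and radians):
On the way, in this order (a step that is already met when the one before it is completed fails the run):
1. the gate is pushed fully shut (value of joint gate below 0.06 rad), for 0.2 s.
2. the wide pack's call button is pressed in, with the gate still shut (value of joint call above 0.0035 m and value of joint gate below 0.06 rad), for 0.05 s.
At the end, for the whole second after the job is handed in: The gate is shut (within 0.06 rad, about 10 mm at its free end), the call button has been pressed at least 3.5 mm of its 5 mm after that and is up again (within 1 mm), the talk keys are up, and both belt packs and the five loose parts are within 12 mm of where they started (value of joint gate below 0.06 rad and value of joint each of call, talk_left, talk_right below 0.001 m and distance of each of pack_two, pack_one, mic_capsule, ear_ring, jack_adapter, tape_roll, torch from where it was at the start of the episode below 0.012 m); the robot touches nothing.
It fails at once if the gate is slammed (closing faster than 2.5 rad/s, about 0.45 m/s at its free end) (velocity of joint gate below -2.5 rad/s).
It fails at once if a talk key of the wide pack is pressed (more than 1 mm) (value of joint any of talk_left, talk_right above 0.001 m).
It fails at once if the wide pack or its button is pressed hard (over 20 N) (contact force between any of the fingers, the arm and pack_two above 20 N).
It fails at once if the narrow pack is touched (over 0.5 N) (contact force between any of the fingers, the arm and pack_one above 0.5 N).
It fails at once if the wide pack or a loose part is shifted or lifted (more than 12 mm) (distance of any of pack_two, mic_capsule, ear_ring, jack_adapter, tape_roll, torch from where it was at the start of the episode above 0.012 m).
It also fails if it takes over 43 s, if anything falls off the work surface, if the arm or the gripper's body presses on something with over 40 N, if the wrist force passes 120 N, or if a joint passes its speed limit or range.

## Working session

There is one attempt and no reset: what is moved stays moved. The work goes in short steps, Python scripts to look and compute and a shell command to move; the robot and the scene stay as the last step left them, time stands still between calls to the robot, and variables do not carry over. Pictures are saved under pics/ and viewed, at most 10 in all, crops included, and the job is handed in when it is done.

```bash
mkdir -p pics && cat > h.py <<'E'
import numpy as np, cv2
from workcell import bot
def model(n):
    m=bot.camera_model(n); f=200/np.tan(np.radians(m["vertical_fov"])/2)
    return f,m["cx"],m["cy"],np.array(m["R"]),np.array(m["t"])
def cast(n,u,v,z):
    f,cx,cy,R,t=model(n); d=R.T@np.array([(u-cx)/f,(v-cy)/f,1]); c=-R.T@t
    return c+d*(z-c[2])/d[2]
def proj(n,X):
    f,cx,cy,R,t=model(n); p=R@np.array(X)+t; return f*p[0]/p[2]+cx, f*p[1]/p[2]+cy
E
python3 - <<'E'
from h import *
for n in("top","scene"):
    im=bot.camera(n); cv2.imwrite(f"pics/{n}0.png",im[:,:,::-1])
    f,cx,cy,R,t=model(n); print(n,f,cx,cy,-R.T@t,R.round(2).tolist())
print(bot.get_obs())
E
```

```text
top 463.2044325322119 319.605983103056 195.9503858470029 [0.37393618 0.01608314 1.46689679] [[-0.01, -1.0, 0.0], [-0.99, 0.01, -0.11], [0.11, -0.0, -0.99]]
scene 395.2601762615305 314.69218325919195 196.2819980617124 [ 1.12272629 -0.4210686   1.0814301 ] [[0.59, 0.81, 0.01], [0.66, -0.48, -0.58], [-0.47, 0.35, -0.81]]
{'time': 0.1, 'q': array([-7.29953189e+01,  5.00872599e+00,  1.00388985e+01,  9.50994214e+01,
        7.85942357e-04,  9.00001555e+01]), 'qd': array([ 0.02027562, -0.1194574 ,  0.13982627,  0.11313284, -0.00556908,
       -0.05658045]), 'joint_efforts': array([-2.39100937e-04, -5.21561801e+01,  4.65652192e+01,  1.59686554e-02,
       -3.00680858e-05, -6.99898465e-06]), 'ee_pos': array([ 0.16079786, -0.52577997,  0.24964564]), 'tcp_rot': array([-1.79930751e+02, -7.85753832e-04,  1.70045246e+01]), 'wrist_force': array([0.06223596, 0.26852558, 0.66059165]), 'torque': array([-0.01495425, -0.0130768 , -0.04012945]), 'grasp_force': 0.0, 'opening': 0.08573680988727996}
```

View pics/top0.png

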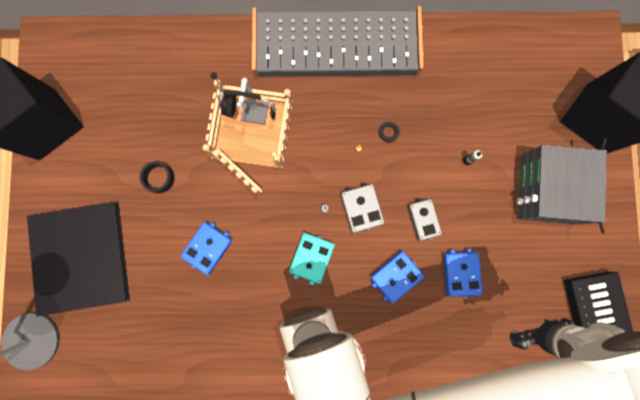

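View pics/scene0.png

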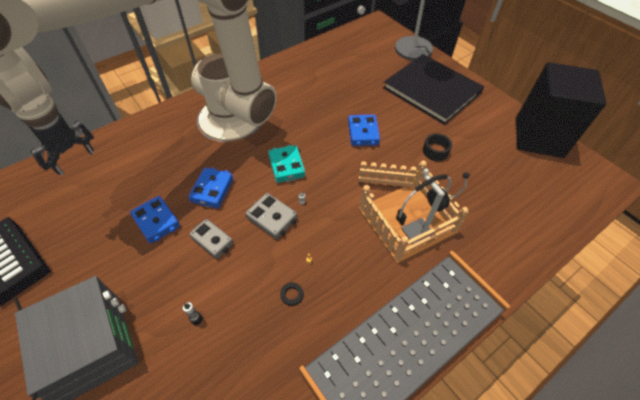

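The top view shows the station around (248,125), its gate ajar from about (213,152) to (260,190). The wide grey pack is at (362,208) and the narrow one at (425,219). I'll zoom in on these.

```bash
python3 - <<'E'
from h import *
im=cv2.imread("pics/top0.png"); c=im[75:245,195:395]
cv2.imwrite("pics/top_z.png",cv2.resize(c,None,fx=3.5,fy=3.5,interpolation=cv2.INTER_CUBIC))
for u,v,z in((213,152,.1),(260,190,.1),(360,200,.051),(425,219,.042)): print(cast("top",u,v,z).round(3))
E
```

```text
[0.66 0.33 0.1 ]
[0.544 0.189 0.1  ]
[ 0.516 -0.112  0.051]
[ 0.456 -0.312  0.042]
```

View pics/top_z.png

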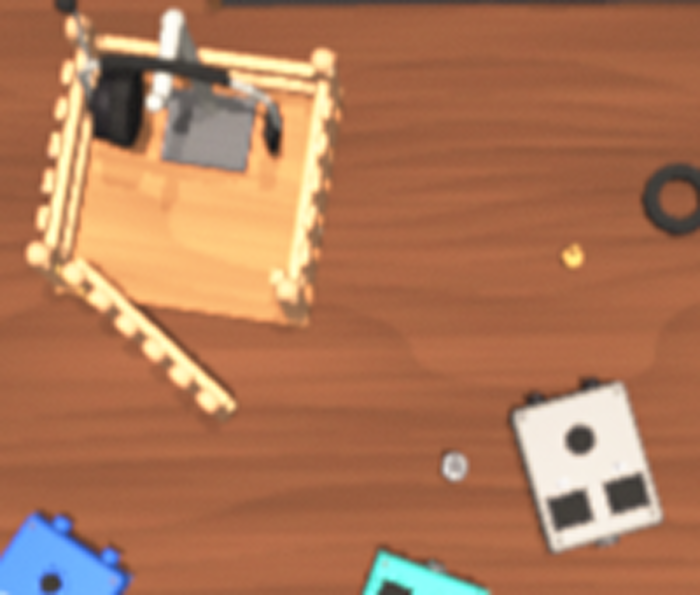

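The crop shows the post caps at (37,253) and (289,285). The gate runs from about (72,270) to its free end at (222,408). The call button is at (580,440), on the knob side of the two keys at (570,510) and (627,493), and the mic capsule is at (454,466).

```bash
python3 - <<'E'
from h import *
C=lambda a,b,z: cast("top",a/3.5+195-.36,b/3.5+75-.36,z)
L=C(37,253,.132);Rr=C(289,285,.132);h=C(72,268,.106);e=C(215,410,.106);e2=C(235,405,.1)
print("posts",L,Rr,np.linalg.norm(L-Rr));print("hinge side",h,"free",e,e2,np.linalg.norm(h-e))
print("mic",C(454,466,.04))
d=(Rr-L)[:2];g=(e-h)[:2]
print("shut dir",np.degrees(np.arctan2(d[1],d[0])),"gate dir",np.degrees(np.arctan2(g[1],g[0])))
im=cv2.imread("pics/top0.png")
# button by dark mask inside pack face
for n,box in(("top",(345,188,375,212)),):
    u0,v0,u1,v1=box; s=cv2.cvtColor(im[v0:v1,u0:u1],6); m=(s<90).astype(np.uint8)
    k,_,st,ce=cv2.connectedComponentsWithStats(m)
    for i in range(1,k): print(st[i],ce[i]+[u0,v0],cast("top",*(ce[i]+[u0,v0]),.051))
im=cv2.imread("pics/scene0.png"); 
p=C(580,440,.051); u,v=proj("scene",p); print("scene expects",u,v)
u0,v0=int(u)-12,int(v)-10; s=cv2.cvtColor(im[v0:v0+20,u0:u0+24],6); m=(s<90).astype(np.uint8)
k,_,st,ce=cv2.connectedComponentsWithStats(m)
for i in range(1,k): print(st[i],ce[i]+[u0,v0],cast("scene",*(ce[i]+[u0,v0]),.051))
E
```

```text
posts [0.66909362 0.34595122 0.132     ] [0.63956873 0.1349124  0.132     ] 0.21309411686847818
hinge side [0.66148837 0.32232161 0.106     ] free [0.53812136 0.19988245 0.106     ] [0.54293445 0.18373061 0.1       ] 0.1738124565573505
mic [ 0.49396124 -0.00236429  0.04      ]
shut dir -97.96413897011537 gate dir -135.21627486189678
[ 0  0  8  3 16] [347.75  188.625] [ 0.55144659 -0.07502858  0.051     ]
[12 10  7  6 33] [360.27272727 200.33333333] [ 0.51477479 -0.11285852  0.051     ]
scene expects 276.92919467243956 212.82894647077666
[ 0  0 10  5 33] [268.18181818 203.39393939] [ 0.46858086 -0.11592993  0.051     ]
[23  1  1  2  2] [287.  203.5] [ 0.5039827  -0.06814542  0.051     ]
[ 9 11  8  7 40] [276.4  215.75] [ 0.52277841 -0.12033327  0.051     ]
```

```bash
R='' ; python3 -m crank '[[[0.44,0.99,0,0,0,-0.09],[0.44,0.99,0,0,0,-0.09],[0.44,0.99,0,0,0,-0.09],[0.44,0.99,0,0,0,-0.09],[0.44,0.99,0,0,0,-0.09],[0.44,0.99,0,0,0,-0.09],[0.44,0.99,0,0,0,-0.09],[0.44,0.99,0,0,0,-0.09],[0.44,0.99,0,0,0,-0.09],[0.44,0.99,0,0,0,-0.09],[0.44,0.99,0,0,0,-0.09],[0.44,0.99,0,0,0,-0.09],[0.44,0.99,0,0,0,-0.09],[0.44,0.99,0,0,0,-0.09],[0.44,0.99,0,0,0,-0.09],[0.44,0.99,0,0,0,-0.09],[0.44,0.99,0,0,0,-0.09],[0.44,0.99,0,0,0,-0.09],[0.44,0.99,0,0,0,-0.09],[0.44,0.99,0,0,0,-0.09]]]' 0 20
python3 -m crank '[[[0.44,0.99,0,0,0,-0.09],[0.44,0.99,0,0,0,-0.09],[0.44,0.99,0,0,0,-0.09],[0.44,0.99,0,0,0,-0.09],[0.44,0.99,0,0,0,-0.09],[0.44,0.99,0,0,0,-0.09],[0.44,0.99,0,0,0,-0.09],[0.44,0.99,0,0,0,-0.09],[0.44,0.99,0,0,0,-0.09],[0.44,0.99,0,0,0,-0.09],[0.44,0.99,0,0,0,-0.09],[0.44,0.99,0,0,0,-0.09],[0.44,0.99,0,0,0,-0.09],[0.44,0.99,0,0,0,-0.09],[0.44,0.99,0,0,0,-0.09],[0.44,0.99,0,0,0,-0.09],[0.44,0.99,0,0,0,-0.09],[0.44,0.99,0,0,0,-0.09],[0.44,0.99,0,0,0,-0.09],[0.44,0.99,0,0,0,-0.09],[0,0,0,0,0,0]]]' | tail -3
python3 -m crank '[[[0,0,0,0,0,0]]]'
python3 - <<'E'
from h import *
a=bot.camera("wrist"); b=bot.camera("top")
cv2.imwrite("pics/w1.png",np.hstack([cv2.resize(a,(400,250)),cv2.resize(b,(400,250))])[:,:,::-1])
E
```

```text
time: 1.77
ee_pos: [0.337, -0.1289, 0.2501]
tcp_rot: [-180.0, 0.0, 4.6]
wrist_force: [1.8, -0.5, -0.2]
opening: 0.0
grasp_force: 0.0
time: 1.85
ee_pos: [0.3376, -0.1277, 0.2501]
tcp_rot: [-180.0, -0.0, 4.7]
wrist_force: [0.8, -0.1, -0.8]
opening: 0.0004
grasp_force: 0.0$[0]: bad value
```

View pics/w1.png

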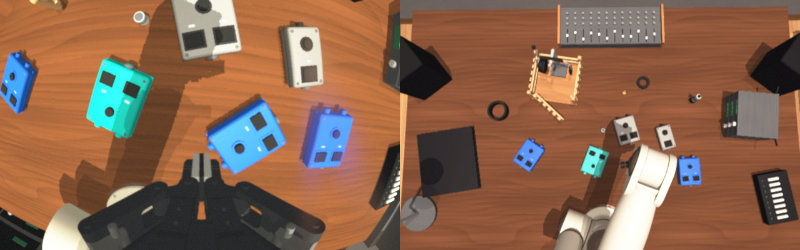

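The second call was refused for having 21 rows, so the arm is at its midpoint. The wrist view (left half) shows the wide pack's call button at (203,12), which I'll use to measure it. Then I'll carry on to the gate.

```bash
cat >> h.py <<'E'
def wcast(u,v,z,M=None):
    f,cx,cy,R,t=M or model("wrist"); dx,dy=u-cx,v-cy; r=np.hypot(dx,dy); th=r/f
    d=R.T@np.array([np.sin(th)*dx/r,np.sin(th)*dy/r,np.cos(th)]); c=-R.T@t
    return c+d*(z-c[2])/d[2]
def wproj(X):
    f,cx,cy,R,t=model("wrist"); p=R@np.array(X)+t; th=np.arctan2(np.hypot(p[0],p[1]),p[2]); k=f*th/np.hypot(p[0],p[1]); return np.array([cx+k*p[0],cy+k*p[1]])
def blobs(X,w=24,z=.051):
    im=bot.camera("wrist"); u,v=wproj(X).astype(int); u0,v0=max(u-w,0),max(v-w,0)
    s=im[v0:v+w,u0:u+w].max(2); m=(s<75).astype(np.uint8); k,_,st,ce=cv2.connectedComponentsWithStats(m)
    print("expect",u,v)
    for i in range(1,k):
        if st[i][4]>30: print(st[i],ce[i]+[u0,v0],wcast(*(ce[i]+[u0,v0]),z).round(4))
E
python3 - <<'E'
from h import *
blobs([.515,-.113,.051])
E
python3 -m crank '[[[0.44,0.99,0,0,0,-0.09],[0.44,0.99,0,0,0,-0.09],[0.44,0.99,0,0,0,-0.09],[0.44,0.99,0,0,0,-0.09],[0.44,0.99,0,0,0,-0.09],[0.44,0.99,0,0,0,-0.09],[0.44,0.99,0,0,0,-0.09],[0.44,0.99,0,0,0,-0.09],[0.44,0.99,0,0,0,-0.09],[0.44,0.99,0,0,0,-0.09],[0.44,0.99,0,0,0,-0.09],[0.44,0.99,0,0,0,-0.09],[0.44,0.99,0,0,0,-0.09],[0.44,0.99,0,0,0,-0.09],[0.44,0.99,0,0,0,-0.09],[0.44,0.99,0,0,0,-0.09],[0.44,0.99,0,0,0,-0.09],[0.44,0.99,0,0,0,-0.09],[0.44,0.99,0,0,0,-0.09],[0,0,0,0,0,0]]]'
python3 - <<'E'
from h import *
a=bot.camera("wrist"); cv2.imwrite("pics/w2.png",a[:,:,::-1])
for X in((.667,.332,.106),(.541,.19,.106)): print(wproj(X))
E
```

```text
expect 320 6
[ 15   0  22  20 270] [321.72592593  10.39259259] [ 0.5105 -0.115   0.051 ]
time: 3.67
ee_pos: [0.5137, 0.0796, 0.2496]
tcp_rot: [-172.8, 0.1, 5.2]
wrist_force: [0.0, -0.3, 0.1]
opening: -0.0
grasp_force: 0.0
[120.41727089  27.61025209]
[227.41656447 146.5424917 ]
```

View pics/w2.png

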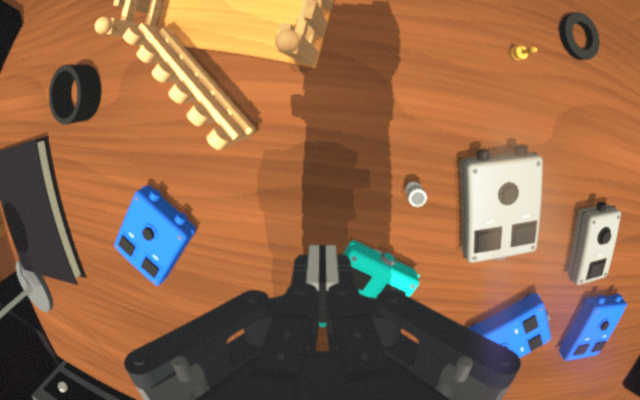

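The view shows the call button at (508,194), the gate's free end at about (222,140) and hinge end near (132,36), and post caps at (104,25) and (288,40). The arm fell short and tilted, so I'll check the joints.

```bash
python3 - <<'E'
from h import *
o=bot.get_obs(); print(o["q"].round(1),o["ee_pos"],o["tcp_rot"])
for n,u,v,z in(("button",508,194,.051),("postL",104,25,.128),("postR",288,40,.128),("p1",132,36,.106),("p6",218,138,.106)): print(n,wcast(u,v,z).round(4))
E
```

```text
[  5.1   0.6   5.2  94.7   7.1 179.9] [0.51280972 0.07901975 0.24968553] [-1.72876170e+02  1.12750867e-01  5.17102716e+00]
button [ 0.5157 -0.1116  0.051 ]
postL [0.6681 0.3368 0.128 ]
postR [0.6371 0.1331 0.128 ]
p1 [0.6548 0.3126 0.106 ]
p6 [0.5485 0.2001 0.106 ]
```

q6 reached its limit because yaw = q1 − q6 + 180. I'll turn yaw up to about 82° instead, take out the tilt, and go to the pre-push point.

```bash
python3 -m crank '[[[0,0,0,0,0,1],[0,0,0,0,0,1],[0,0,0,-0.99,-0.34,0],[0.03,0.75,0,0,0,0.8],[0.03,0.75,0,0,0,0.8],[0.03,0.75,0,0,0,0.8],[0.03,0.75,0,0,0,0.8],[0.03,0.75,0,0,0,0.8],[0.03,0.75,0,0,0,0.8],[0.03,0.75,0,0,0,0.8],[0.03,0.75,0,0,0,0.8],[0.03,0.75,0,0,0,0.8],[0.03,0.75,0,0,0,0.8],[0.03,0.75,0,0,0,0.6],[0.03,0.75,0,0,0,0.6],[0,0,0,0,0,0]]]'; python3 -c "
from h import *
print(bot.get_obs()['q'].round(1))
print(bot.get_obs()['wrist_force'])"
```

```text
time: 5.05
ee_pos: [0.519, 0.2602, 0.25]
tcp_rot: [180.0, 0.0, 82.4]
wrist_force: [-0.1, -0.3, -0.1]
opening: -0.0002
grasp_force: 0.0
[ 26.6   9.3  14.8  95.5  -0.  124.2]
[-0.09835422 -0.29049779 -0.14088225]
```

```bash
python3 -m crank '[[[0,0,-0.975,0,0,0],[0,0,-0.975,0,0,0],[0,0,-0.975,0,0,0],[0,0,-0.975,0,0,0],[0,0,-0.975,0,0,0],[0,0,-0.975,0,0,0],[0,0,-0.975,0,0,0],[0,0,-0.975,0,0,0],[0,0,0,0,0,0]]]'
python3 -m crank '[[[0.2,-0.145,0,0,0,0],[0.2,-0.145,0,0,0,0],[0.2,-0.145,0,0,0,0],[0.2,-0.145,0,0,0,0],[0.2,-0.145,0,0,0,0],[0.2,-0.145,0,0,0,0],[0.2,-0.145,0,0,0,0],[0.2,-0.145,0,0,0,0],[0.2,-0.145,0,0,0,0],[0.2,-0.145,0,0,0,0],[0.2,-0.145,0,0,0,0],[0.2,-0.145,0,0,0,0],[0.2,-0.145,0,0,0,0],[0.2,-0.145,0,0,0,0],[0.2,-0.145,0,0,0,0],[0.2,-0.145,0,0,0,0],[0.2,-0.145,0,0,0,0],[0.2,-0.145,0,0,0,0],[0.2,-0.145,0,0,0,0],[0.2,-0.145,0,0,0,0]]]'
```

```text
time: 5.8
ee_pos: [0.5175, 0.257, 0.0905]
tcp_rot: [-179.8, 0.2, 82.0]
wrist_force: [-0.7, 0.2, -0.2]
opening: -0.0001
grasp_force: 0.0
time: 7.47
ee_pos: [0.5997, 0.2002, 0.0943]
tcp_rot: [179.9, 0.0, 82.1]
wrist_force: [0.2, 0.9, 1.1]
opening: 0.0
grasp_force: 0.2
```

```bash
python3 -m crank '[[[0.2,-0.145,0,0,0,0],[0.2,-0.145,0,0,0,0],[0.2,-0.145,0,0,0,0]]]'; python3 - <<'E'
from h import *
a=bot.camera("scene")[140:280,320:500]; cv2.imwrite("pics/s3.png",cv2.resize(a,None,fx=4,fy=4)[:,:,::-1])
E
```

```text
time: 7.72
ee_pos: [0.6117, 0.1914, 0.0943]
tcp_rot: [179.9, 0.0, 82.1]
wrist_force: [-0.6, 0.5, -0.5]
opening: 0.0003
grasp_force: 0.2
```

View pics/s3.png

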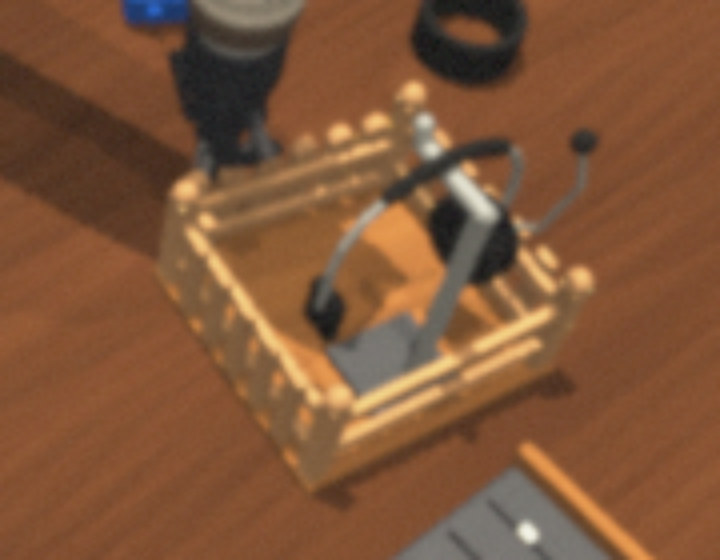

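The gate is nearly shut, with the fingers at (235,150) pushing it. I'll keep going slowly until the force rises against the stop.

```bash
python3 -m crank '[[[0.12,-0.02,0,0,0,0],[0.12,-0.02,0,0,0,0],[0.12,-0.02,0,0,0,0],[0,0,0,0,0,0]]]' | sed -n 2,4p;  python3 -m crank '[[[0.1,-0.02,0,0,0,0],[0.1,-0.02,0,0,0,0],[0,0,0,0,0,0]]]'| sed -n 2,4p
```

```text
ee_pos: [0.6189, 0.1906, 0.0942]
tcp_rot: [179.9, 0.0, 82.1]
wrist_force: [0.3, -0.3, -0.6]
ee_pos: [0.6228, 0.1897, 0.0943]
tcp_rot: [179.9, 0.0, 82.1]
wrist_force: [0.3, -0.6, 0.0]
```

```bash
for i in 1 2; do python3 -m crank '[[[0.08,-0.01,0,0,0,0],[0.08,-0.01,0,0,0,0],[0,0,0,0,0,0]]]' | sed -n '2p;4p'; done
```

```text
ee_pos: [0.626, 0.1893, 0.0943]
wrist_force: [0.5, 0.4, -0.3]
ee_pos: [0.6277, 0.189, 0.0942]
wrist_force: [-8.7, 1.7, 3.3]
```

Contact with the stop gives −8.7 N. I'll hold briefly, back off, rise and move over the button.

```bash
python3 -m crank '[[[0,0,0,0,0,0],[0,0,0,0,0,0],[0,0,0,0,0,0],[-0.1,0.01,0,0,0,0],[-0.3,0.04,0,0,0,0],[-0.7,0.1,0,0,0,0],[-0.7,0.1,0,0,0,0],[-0.7,0.1,0,0,0,0],[0,0,0.9,0,0,0],[0,0,0.9,0,0,0],[0,0,0.9,0,0,0],[0,0,0.9,0,0,0],[0,0,0.9,0,0,0],[0,0,0.9,0,0,0]]]' 
python3 -m crank '[[[-0.2,-0.96,0,0,0,0],[-0.2,-0.96,0,0,0,0],[-0.2,-0.96,0,0,0,0],[-0.2,-0.96,0,0,0,0],[-0.2,-0.96,0,0,0,0],[-0.2,-0.96,0,0,0,0],[-0.2,-0.96,0,0,0,0],[-0.2,-0.96,0,0,0,0],[-0.2,-0.96,0,0,0,0],[-0.2,-0.96,0,0,0,0],[-0.2,-0.96,0,0,0,0],[-0.2,-0.96,0,0,0,0],[-0.2,-0.96,0,0,0,0],[-0.2,-0.96,0,0,0,0],[-0.2,-0.96,0,0,0,0],[-0.2,-0.96,0,0,0,0],[0,0,0,0,0,0],[0,0,0,0,0,0]]]'
python3 - <<'E'
from h import *
a=bot.camera("wrist");t=bot.camera("top")[70:240,180:390]
cv2.imwrite("pics/w4.png",np.hstack([cv2.resize(a,(480,300)),cv2.resize(t,(320,300))])[:,:,::-1])
print(wproj([.515,-.112,.051]), bot.get_obs()["q"].round(1))
E
```

```text
time: 10.02
ee_pos: [0.5787, 0.1959, 0.2033]
tcp_rot: [179.9, 0.0, 82.1]
wrist_force: [-0.2, 0.2, -0.2]
opening: 0.0
grasp_force: 0.0
time: 11.52
ee_pos: [0.5147, -0.1118, 0.2024]
tcp_rot: [179.9, 0.0, 82.0]
wrist_force: [-0.0, -0.1, 0.8]
opening: -0.0
grasp_force: 0.0
[323.08643878 188.82323617] [-12.1   1.    0.6  89.5  -0.   85.8]
```

View pics/w4.png

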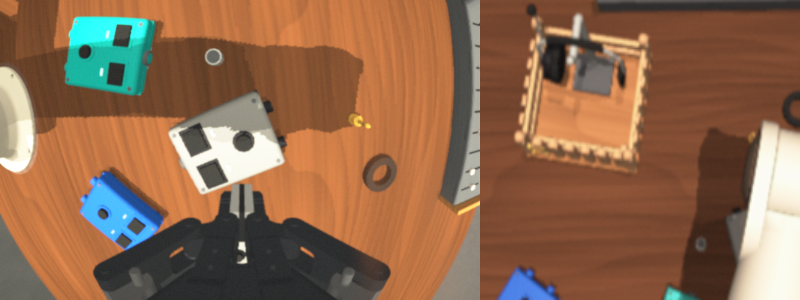

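The gate is fully shut in the top crop. The wrist view shows the button at (243,141), i.e. (324,188) full size, which matches the predicted (323,189). Descending.

```bash
python3 -m crank '[[[0,0,-0.9,0,0,0],[0,0,-0.9,0,0,0],[0,0,-0.9,0,0,0],[0,0,-0.9,0,0,0],[0,0,-0.9,0,0,0],[0,0,-0.9,0,0,0],[0,0,-0.7,0,0,0],[0,0,0,0,0,0],[0,0,0,0,0,0]]]' | sed -n '1,4p'
python3 -m crank '[[[0,0,-0.1,0,0,0],[0,0,-0.1,0,0,0],[0,0,-0.1,0,0,0],[0,0,0,0,0,0],[0,0,0,0,0,0]]]' | sed -n '1,4p'
```

```text
time: 12.37
ee_pos: [0.5147, -0.1104, 0.08]
tcp_rot: [-180.0, 0.0, 82.2]
wrist_force: [0.5, 0.8, 0.8]
time: 12.78
ee_pos: [0.515, -0.1113, 0.0745]
tcp_rot: [179.9, 0.0, 82.1]
wrist_force: [-0.6, -0.3, 0.0]
```

```bash
for i in 1 2 3 ; do python3 -m crank '[[[0,0,-0.07,0,0,0],[0,0,-0.05,0,0,0],[0,0,0,0,0,0],[0,0,0,0,0,0]]]' | sed -n '2p;4p'; done
```

```text
ee_pos: [0.5149, -0.1113, 0.0718]
wrist_force: [-0.3, -0.1, 0.6]
ee_pos: [0.515, -0.1113, 0.0696]
wrist_force: [0.6, 0.2, 1.5]
ee_pos: [0.515, -0.1113, 0.0673]
wrist_force: [-0.2, 0.2, 3.0]
```

```bash
for i in 1 2 ; do python3 -m crank '[[[0,0,-0.06,0,0,0],[0,0,0,0,0,0],[0,0,0,0,0,0]]]' | sed -n '2p;4p'; done;  python3 -m crank '[[[0,0,-0.03,0,0,0],[0,0,0,0,0,0],[0,0,0,0,0,0]]]' | sed -n '2p;4p'
```

```text
ee_pos: [0.515, -0.1113, 0.066]
wrist_force: [0.0, -0.1, 4.0]
ee_pos: [0.5151, -0.1113, 0.065]
wrist_force: [-1.2, 0.3, 7.0]
ee_pos: [0.5151, -0.1113, 0.0649]
wrist_force: [-2.4, 0.7, 10.9]
```

Fully in: the force is 10.9 N and the height is no longer changing. Lifting straight up and checking.

```bash
python3 -m crank '[[[0,0,0.1,0,0,0],[0,0,0.1,0,0,0],[0,0,0.2,0,0,0],[0,0,0.6,0,0,0],[0,0,0.9,0,0,0],[0,0,0.9,0,0,0],[0,0,0.9,0,0,0],[0,0,0.9,0,0,0],[0,0,0.9,0,0,0],[0,0,0.9,0,0,0],[0,0,0.9,0,0,0],[0,0,0,0,0,0],[0,0,0,0,0,0],[0,0,0,0,0,0]]]'
python3 - <<'E'
from h import *
a=bot.camera("wrist");t=bot.camera("top")[70:240,180:390]
cv2.imwrite("pics/w5.png",np.hstack([cv2.resize(a,(480,300)),cv2.resize(t,(320,300))])[:,:,::-1])
print(wproj([.515,-.112,.051]))
E
```

```text
time: 15.7
ee_pos: [0.5147, -0.1112, 0.2095]
tcp_rot: [180.0, 0.0, 82.1]
wrist_force: [0.1, -0.8, -0.5]
opening: -0.0001
grasp_force: 0.0
[323.85465079 186.33201473]
```

View pics/w5.png

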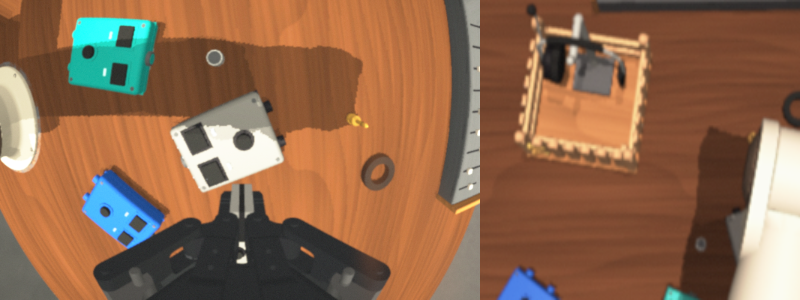

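The pack hasn't moved (button still at (243,140)), the gate is shut and the arm is clear of everything.

```bash
python3 -c "
from workcell import bot
print(bot.job_done())"
```

```text
the job is handed in; nothing more can be done
None
```

I pushed the gate shut gently, pressed the wide pack's call button all the way in at about 11 N, let it spring back, and handed the job in at about 16 s; no verdict came back.

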